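Release the ratchet clamp and take out the glued picture frame

ROBOT

A 6-joint arm with a two-finger parallel gripper is mounted at the origin on the work surface. World frame = base frame: x ahead of the robot, y to its left, z up, the work surface at z = 0. Lengths are in m, angles in degrees, forces in N, time in s.
With the tool pointing down it reaches from about 0.35 to 0.875 m from the base axis. Payload 4.2 kg.
Tool frame: the origin (TCP) lies midway between the tips of the shut fingers; the grasp point (between the pads) lies 19 mm behind it; x points along the fingers, y is the direction in which the jaws open and shut, and the axes are right-handed (so a half turn about x gives the same grasp; the last joint's range is limited). The gripper opens to 85 mm and grips with 20 to 120 N. Pads are 22 mm wide; open, the fingers measure 114 mm over their backs; the gripper's body (76 mm by 85 mm) begins 54 mm behind the grasp point. The pads swing forward as they close: fully open they stand 13 mm farther back than shut.
Start: joints at [14.817, 22.042, 0.453, 0, -68.411, -14.817], TCP at [0.625, 0, 0.211] pointing down, gripper open.
Joint ranges: [-179.83, 179.83], [-69.29, 118.12], [-61.27, 80.66], [-181.25, 117.63], [-171.15, -9.14], [-177.46, 177.46]. Speed limits (degrees/s): [159.86, 159.86, 180, 180, 180, 180].

INTERFACE

Orientations are given as a 3x3 rotation matrix whose columns are the frame's x, y, z axes.
In Python, from bench import monitor, cams, robot gives the robot as it stands.
- The arm moves only by the tool send_rows, never from a script. Its argument "moves" is one flat list of numbers, 7 for each row, row after row: the shift along the world's x, y, z scaled (see below), then the turn, a rotation vector about the world's x, y, z scaled (see below), then the opening, from 0 (shut) to 1 (fully open). A call has 1 to 5 rows; each row is the pose to reach, as a shift and turn from the pose commanded when the call began; what a row does not reach only later rows make up. The controller multiplies each number of a shift by 300 mm and each number of a turn by 90 degrees. A row lasts 1/12 s, in which the tool goes at most 41.7 mm and 7.16 degrees, less where a joint would pass 70% of its speed; a pose out of reach is approached as far as the arm can. A call with a number of a shift or a turn outside -1 to 1 is refused whole. A call with a gripper value outside its range is refused whole. The fingers move at their own pace and stop on an object; "squeeze" is the grip in N (left out, the last holds). Time passes only in rows, so rows that repeat a pose let the fingers close. It gives the time, the measured TCP pose, the force and the opening at its end, in the units of the state.
- monitor.sense(): the state, without advancing time (a new reading comes with each control period).
- cams.snapshot(name): name is "scene" or "side" or "wrist"; returns a dict with "image" (384x512x3 uint8, red, green, blue), "fov_y" (degrees; the focal length in pixels is half the picture's height over the tangent of half this angle, whatever the lens; pixels are square), "cx", "cy" (the principal point, pixels), "extrinsics" (4x4, takes a point from world to camera coordinates). Camera axes: x right, y up, looking along -z (the intrinsics and any distortion apply to the point x, -y, -z); pixel columns grow to the right and rows downward; lengths in m; the calibration is good to about 2 mm. A picture is of the moment at which its call begins. There is no depth.
- robot.sign_off(): hands the job in, once; it reports no verdict.
The state is a dict: "t": time; "joints": joint angles; "dq": joint speeds; "tau": joint torques, N m; "tool_pos": TCP position; "tool_rot": TCP orientation; "force": force on the tool from outside, world axes, zero at the start; "wrist_torque": the same for the moment, N m; "finger_gap": finger opening in m.
Only numpy, scipy, OpenCV 4.12 (cv2) and the standard library are available. Lean on these libraries where they do the work, as an engineer would, in place of code of your own. Each camera call takes 0.05 s, during which the arm holds its last target. There are 200 camera calls.

TASK

The small picture frame in the ratchet clamp is dry. Press the pawl's thumb pad down gently to lift the pawl off the ratchet wheel, without forcing it, and keep it lifted until the jaw has backed all the way off. Then lift the frame out, lay it flat in the middle of the cork mat without dropping it, and leave everything else on the bench where it is.

Things in the scene. Friction and masses are not known exactly. Their poses are not given: they have to be found in the camera images.
- clamp: grey ratchet frame clamp, fixed; origin under the middle of its bed, 270 x 150 x 12 mm (x, y, z). Along its x, in mm: thumb pad of the pawl (x -122, y 0), pawl pivot (x -86, z 61), upright ratchet wheel (48 across, axle along y at x -50, z 40), sliding jaw (90 wide, top z 40, rubber face at x 30 while clamped), frame, fixed fence (face x 120, 100 wide, top z 40). Over 18 N on any part damages it
- pad_nominal (a point): where the top centre of the pawl's round black thumb pad (20 mm across, domed, polished) would be with its adjusting screw in mid-setting: 64 mm above the bench. This point is fixed to the clamp and does not follow the pad: the screw is set anywhere from 12 mm lower to 12 mm higher, which is not measured and must be felt or seen
- pawl_pivot (a point): pivot of the pawl, fixed to the clamp, axis along its y, 61 mm above the bench. Pressing the pad (36 mm away) straight down lifts the nose. The pad yields from about 5 N; rubbing of the loaded tooth and fingertip brings that to 8 to 13 N as the nose comes clear after 3.5 to 4.5 mm; then it drops to about 8 N, rising 1.1 N per mm to a hard stop at 6 mm (about 12 N)
- jaw (a joint): how far the jaw has backed off, m: 0 clamped, 0.025 fully back on its stop (towards the clamp's -x). Loaded by a spring, it backs off by itself, slowly (2 to 3 s), but only while the pawl is kept lifted; let go early, the pawl catches on the next tooth (one per 6.3 mm)
- frame_mid (a point): centre, half-way up, of the small dark wooden picture frame: open rectangle 90 x 110 mm outside (its x, y), 20 high, bars 16 wide, opening 58 x 78, no glass, 0.1 to 0.16 kg. Starts flat on the bed (underside 12 mm above the bench), x along the clamp's x. The bars along its x (centres at y +47 and -47 mm) are clear of jaw and fence; grip one across, a finger in the opening
- frame: the same picture frame; origin at the centre of its underside
- mat: square cork mat fixed to the bench, 180 x 180 x 4 mm; origin at the centre of its underside; the frame goes in its middle, lying flat, turned any way
- spray: bystander: white spray bottle with yellow head, 72 mm across, 190 mm high; origin under its centre
- glue: bystander: white glue bottle, 52 mm across, 140 mm high; origin under its centre
- jar: bystander: small glass jar, 44 mm across, 55 mm high; origin under its centre
- tape: bystander: cardboard ring, 54 mm across, 24 mm high; origin under its centre
- corner: bystander: L-shaped moulding sample, 55 mm legs, 18 mm high; origin under its middle
- driver: bystander: screwdriver lying on the bench
- brush: bystander: brush lying on the bench
There are look-alikes about, which are no part of the job. Of the things shaped like the frame, the dark wooden one is meant.

How it is judged:
By the outcome, as a careful person would: the job done as asked, in the order asked, and still so for the second after the job is handed in, with the robot touching nothing.
It also fails if it takes over 64 s, if anything falls off the work surface, if the arm or the gripper's body presses on something with over 40 N, if the wrist force passes 120 N, or if a joint passes its speed limit or range.

## Working session

There is one attempt and no reset: what is moved stays moved. The work goes in short steps, Python scripts to look and compute and a tool call to move; the robot and the scene stay as the last step left them, time stands still between calls to the robot, and variables do not carry over. Pictures are saved under pics/ and viewed, about 8 in all and at most 12, crops included, and the job is handed in when it is done.

Besides the shell and the picture viewer there is one more tool, called after "Request:" as name(argument=value, ...), one argument or row to a line, values as JSON. send_rows: Moves the arm, as the interface text tells. Shifts and turns lie within -1 to 1; 1 stands for 300 mm of shift or 90 degrees of turn. Its arguments: {"type":"object","properties":{"moves":{"type":"array","items":{"type":"number"}},"squeeze":{"type":"number"}},"required":["moves"]}

```bash
mkdir -p pics; cat > h.py <<'E'
import numpy as np,cv2,pickle
from bench import monitor,cams,robot
def snap(n,tag):
    s=cams.snapshot(n); cv2.imwrite(f'pics/{tag}.png',cv2.cvtColor(s['image'],cv2.COLOR_RGB2BGR)); pickle.dump(s,open(f'pics/{tag}.pkl','wb')); return s
def load(tag): return pickle.load(open(f'pics/{tag}.pkl','rb'))
def K(s): 
    f=s['image'].shape[0]/2/np.tan(np.radians(s['fov_y'])/2); return f,s['cx'],s['cy']
def ray(s,u,v):
    f,cx,cy=K(s); E=np.array(s['extrinsics']); R=E[:3,:3]; c=-R.T@E[:3,3]
    return c,R.T@np.array([(u-cx)/f,-(v-cy)/f,-1])
def at(s,u,v,z):
    c,d=ray(s,u,v); return c+d*(z-c[2])/d[2]
def proj(s,p):
    f,cx,cy=K(s); E=np.array(s['extrinsics']); q=E[:3,:3]@np.array(p)+E[:3,3]
    return np.array([cx+f*q[0]/-q[2],cy-f*q[1]/-q[2]])
E
python3 - <<'E'
from h import *
a=[snap(n,n+'0') for n in('scene','side','wrist')]
for s in a: print({k:v for k,v in s.items() if k!='image'})
im=[cv2.cvtColor(s['image'],cv2.COLOR_RGB2BGR) for s in a]
cv2.imwrite('pics/sc.png',cv2.resize(im[0],(800,600)))
print(monitor.sense())
E
```

```text
{'fov_y': 52.84110466418491, 'cx': 247.5059642808564, 'cy': 188.53146051194176, 'extrinsics': array([[ 0.78008953,  0.62542863, -0.01730193, -0.39964501],
       [-0.51812048,  0.66125288,  0.54249036,  0.21220277],
       [ 0.35072995, -0.41422657,  0.83988383, -1.28037281],
       [ 0.        ,  0.        ,  0.        ,  1.        ]])}
{'fov_y': 56.9041596550979, 'cx': 254.48348405756312, 'cy': 196.1066804194623, 'extrinsics': array([[ 0.96235894, -0.27166239, -0.00805139, -0.49457562],
       [ 0.18259644,  0.62433434,  0.7595164 , -0.14479712],
       [-0.20130529, -0.73239755,  0.65043832, -0.94835686],
       [ 0.        ,  0.        ,  0.        ,  1.        ]])}
{'fov_y': 64.91692064052874, 'cx': 256.38068435307207, 'cy': 194.8323749105988, 'extrinsics': array([[-9.99997167e-01, -1.42131516e-04,  2.37594184e-03,
         6.24242330e-01],
       [-4.94446547e-04, -9.64035080e-01, -2.65774568e-01,
         3.55347743e-02],
       [ 2.32826622e-03, -2.65774989e-01,  9.64032279e-01,
        -3.78924110e-01],
       [ 0.00000000e+00,  0.00000000e+00,  0.00000000e+00,
         1.00000000e+00]])}
{'t': 0.15, 'joints': array([ 1.48154377e+01,  2.20811687e+01,  3.98302564e-01, -2.09812059e-02,
       -6.84118561e+01, -1.48170482e+01]), 'dq': array([-0.05528407, -0.15700757,  0.25741193,  0.02334519, -0.01417445,
        0.08937055]), 'tau': array([-6.03353892e-04, -3.92678475e+01,  1.88581592e+01,  4.18858320e+00,
       -3.39302780e-03,  5.70479813e-06]), 'tool_pos': array([6.24526020e-01, 3.65139555e-06, 2.10069945e-01]), 'tool_rot': array([[-1.68529979e-03, -9.99998567e-01,  1.63045384e-04],
       [-9.35479559e-05,  1.63203271e-04,  9.99999982e-01],
       [-9.99998576e-01,  1.68528451e-03, -9.38228682e-05]]), 'force': array([-0.14143683, -0.327391  , -0.57692662]), 'wrist_torque': array([ 0.015054  , -0.05525445, -0.00738543]), 'finger_gap': 0.08565314895143804}
```

View pics/sc.png

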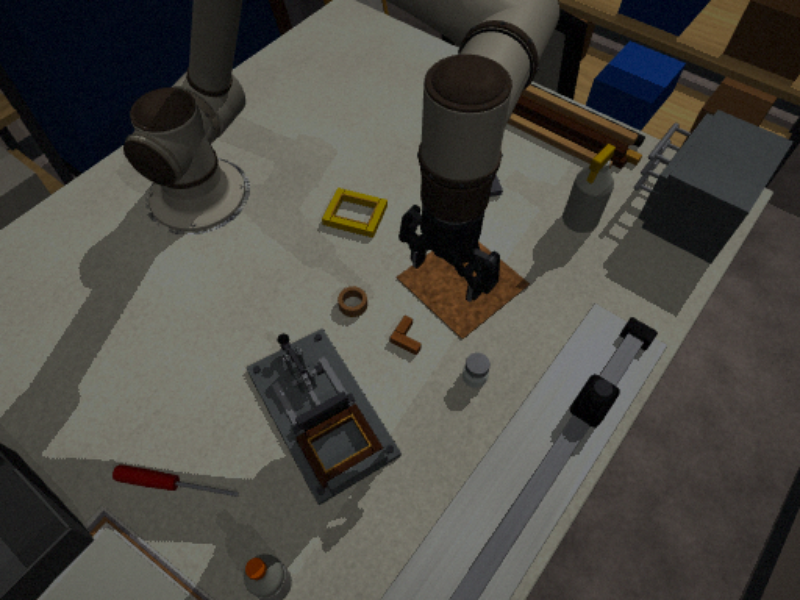

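View pics/side0.png

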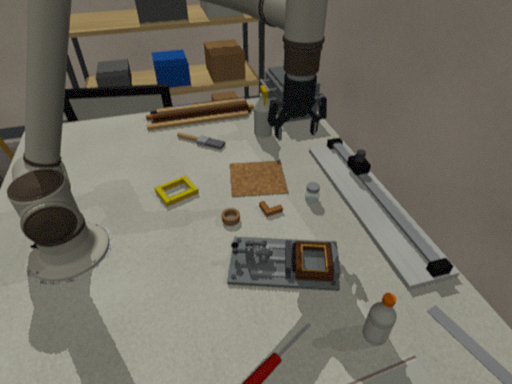

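Candidates for the frame are the dark wooden one in the clamp (scene 340,445; side 313,260), the yellow one (scene 355,212; side 177,190), and the picture-like board at the lower left of the scene view (100,560). I choose the dark wooden one in the clamp and will check it in a close crop.

```bash
python3 - <<'E'
from h import *
a=cv2.imread('pics/scene0.png')[205:325,150:265]; b=cv2.imread('pics/side0.png')[228:298,222:347]
A=cv2.resize(a,None,fx=5,fy=5,interpolation=3)
B=cv2.resize(b,None,fx=5,fy=5,interpolation=3)
cv2.imwrite('pics/c1.png',cv2.convertScaleAbs(A,alpha=1.7)); cv2.imwrite('pics/c2.png',cv2.convertScaleAbs(B,alpha=1.5))
E
```

```text
(no output)
```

View pics/c1.png

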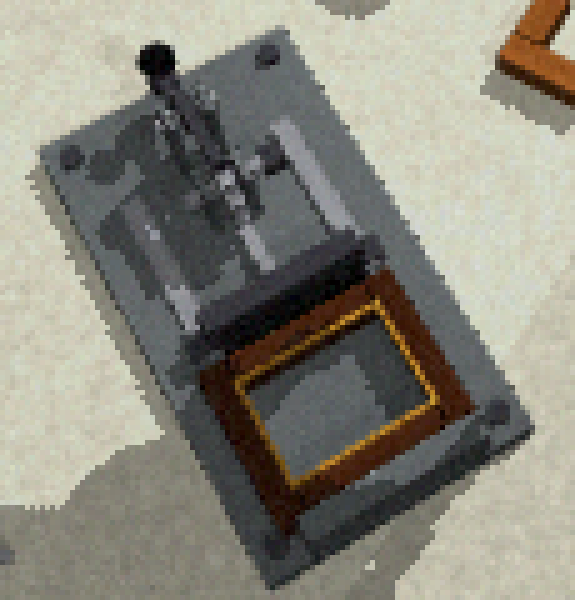

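View pics/c2.png

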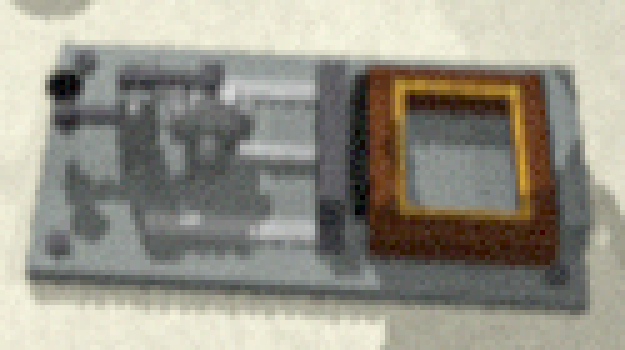

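The crops confirm a dark wooden frame with a gold inner lip, clamped by the jaw. The pad is at scene (181.4,217) and side (235,244.6). Next I compute positions.

```bash
cat > m.py <<'E'
from h import *
from scipy.optimize import least_squares
a,b=load('scene0'),load('side0')
A=[(158,235),(207,210.6),(256.6,291),(204,322)]  # -x+?..
B=[(227.6,281.5),(235,236.6),(336.4,241.6),(339,287)]
for n,s,P in(('sc',a,A),('si',b,B)):
    Q=np.array([at(s,*p,.012) for p in P]); print(n,Q.round(4)[:,:2].tolist(),Q.mean(0).round(4), [np.linalg.norm(Q[i]-Q[i-1]).round(4) for i in range(4)])
    print(' ang',[np.degrees(np.arctan2(*(Q[j]-Q[i])[[1,0]])).round(2) for i,j in((0,3),(1,2))])
c1,d1=ray(a,181.4,217);c2,d2=ray(b,235,244.6)
t=np.linalg.lstsq(np.c_[d1,-d2],c2-c1,rcond=None)[0];print('pad',c1+t[0]*d1,c2+t[1]*d2)
M=np.array([at(b,*p,.004) for p in [(230,164),(284,162),(287,193),(231,195)]]);print('mat side',M.round(4)[:,:2].tolist(),M.mean(0))
M=np.array([at(a,u/1.5625,v/1.5625,.004) for u,v in[(397,278),(465,335),(528,285)]]);print('mat sc',M.round(4)[:,:2].tolist(),(M[0]+M[2])/2)
for n,s,P in(('sc',a,[(200,380),(387,270),(475,412),(287,535)]),('si',b,[(368,68),(548,75),(556,260),(370,256)])):
    o=(150,205) if n=='sc' else (222,228)
    Q=np.array([at(s,u/5+o[0],v/5+o[1],.032) for u,v in P]);print('frame',Q.round(4)[:,:2].tolist(),Q.mean(0))
E
python3 m.py
```

```text
sc [[0.3807, -0.2224], [0.4343, -0.084], [0.6843, -0.1782], [0.6324, -0.3148]] [ 0.5329 -0.1998  0.012 ] [np.float64(0.2681), np.float64(0.1485), np.float64(0.2671), np.float64(0.1461)]
 ang [np.float64(-20.15), np.float64(-20.65)]
si [[0.3834, -0.2243], [0.4345, -0.0864], [0.691, -0.1797], [0.6337, -0.3128]] [ 0.5357 -0.2008  0.012 ] [np.float64(0.2655), np.float64(0.1471), np.float64(0.273), np.float64(0.1448)]
 ang [np.float64(-19.47), np.float64(-20.0)]
pad [ 0.41852516 -0.15859705  0.0641783 ] [ 0.41941615 -0.15962435  0.06342226]
mat side [[0.4987, 0.2607], [0.6834, 0.2189], [0.6363, 0.0566], [0.4648, 0.0967]] [0.57080622 0.15824308 0.004     ]
mat sc [[0.4662, 0.0889], [0.6385, 0.0667], [0.6703, 0.2283]] [0.5682393  0.15856816 0.004     ]
frame [[0.5442, -0.2655], [0.5792, -0.1642], [0.6606, -0.1938], [0.6283, -0.295]] [ 0.60306858 -0.22964978  0.032     ]
frame [[0.5786, -0.1659], [0.6663, -0.1964], [0.6202, -0.3033], [0.5374, -0.277]] [ 0.60063106 -0.23566151  0.032     ]
```

Clamp: centre about (0.534, -0.200), yaw -20.1°. The edges come out at 267 x 147 mm, against 270 x 150 given. The pad triangulates to (0.419, -0.159, 0.064), which matches the nominal point. Mat centre: about (0.5695, 0.158). Moving above the pad with the fingers shut, turning +70°.

Request:
send_rows(
  moves=[-0.07,-0.052,-0.02,0,0,0.078,0,-0.14,-0.104,-0.04,0,0,0.156,0,-0.21,-0.156,-0.06,0,0,0.234,0,-0.28,-0.208,-0.08,0,0,0.312,0,-0.35,-0.26,-0.1,0,0,0.389,0],
  squeeze=40,
)

```text
t: 0.57
tool_pos: [0.5186, -0.0786, 0.1803]
tool_rot: [[-0.001, -0.815, -0.579], [0.0, -0.579, 0.815], [-1.0, 0.001, 0.0]]
force: [0.5, -0.0, -0.0]
finger_gap: 0.0254
```

Request:
send_rows(
  moves=[-0.07,-0.054,-0.04,0,0,0.078,0,-0.14,-0.108,-0.08,0,0,0.156,0,-0.21,-0.162,-0.12,0,0,0.234,0,-0.28,-0.216,-0.16,0,0,0.312,0,-0.335,-0.268,-0.2,0,0,0.389,0],
)

```text
t: 0.98
tool_pos: [0.4175, -0.1589, 0.1203]
tool_rot: [[-0.001, -0.336, -0.942], [0.0, -0.942, 0.336], [-1.0, -0.0, 0.001]]
force: [0.1, -0.3, -0.3]
finger_gap: 0.0001
```

```bash
python3 - <<'E'
from h import *
s=[snap(n,n+'1') for n in('wrist','side')]
a=cv2.imread('pics/wrist1.png'); b=cv2.imread('pics/side1.png')[190:310,190:360]
b=cv2.resize(b,(544,384),interpolation=3)
im=np.hstack([a[:, :],b]); cv2.imwrite('pics/v1.png',cv2.resize(cv2.convertScaleAbs(im,alpha=1.4),None,fx=.75,fy=.75))
m=monitor.sense(); print(m['t'],m['tool_pos'],m['force'],m['finger_gap'],m['tool_rot'],m['joints'])
print(proj(s[0],m['tool_pos']),proj(s[1],m['tool_pos']),proj(s[1],[.4194,-.158,.064]),proj(s[0],[.4194,-.158,.064]))
E
```

```text
1.0833 [ 0.41493155 -0.15936295  0.11889588] [0.73008666 0.16712399 0.11069083] -7.453732823178375e-05 [[-0.00620754 -0.34332063 -0.93919775]
 [ 0.00103032 -0.93921754  0.34332106]
 [-0.9999802   0.00116351  0.00618396]] [ 1.50025696e-02  1.02887415e+01 -3.11695149e+01 -7.84648792e-02
 -4.88974228e+01  6.99572297e+01]
[260.15381342 234.38399763] [232.10027745 229.18843743] [234.83126643 243.96822176] [255.58868703 201.35665954]
```

View pics/v1.png

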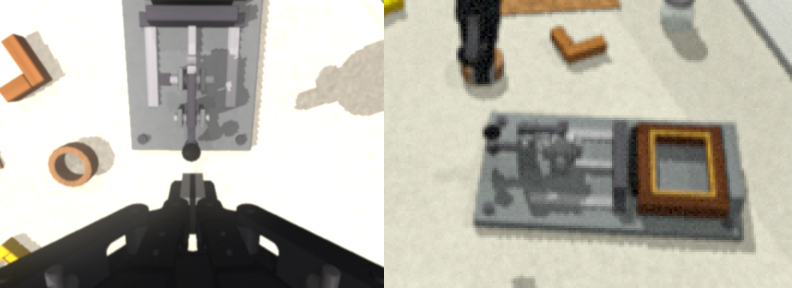

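Wrist view: the pad centre is at about (256,201), against (255.6,201.4) predicted for z = 0.064, so three views agree. Descending to just above it.

Request:
send_rows(
  moves=[0,0,-0.07,0,0,0,0,0,0,-0.14,0,0,0,0,0,0,-0.14,0,0,0,0,0,0,-0.14,0,0,0,0,0,0,-0.14,0,0,0,0],
)

```text
t: 1.5
tool_pos: [0.4206, -0.1583, 0.0798]
tool_rot: [[0.001, -0.341, -0.94], [-0.0, -0.94, 0.341], [-1.0, -0.0, -0.002]]
force: [0.0, -0.1, 0.4]
finger_gap: -0.0001
```

```bash
python3 - <<'E'
from h import *
m=monitor.sense(); print(m['t'],m['tool_pos'],m['force'],m['tool_rot'][:,0])
E
```

```text
1.5 [ 0.42064741 -0.15832065  0.07981628] [ 0.04667623 -0.13269712  0.41906738] [ 1.46441304e-03 -4.69315313e-04 -9.99998818e-01]
```

Request:
send_rows(
  moves=[0,0,-0.015,0,0,0,0,0,0,-0.03,0,0,0,0,0,0,-0.03,0,0,0,0,0,0,-0.03,0,0,0,0],
)

```text
t: 1.83
tool_pos: [0.4195, -0.1583, 0.07]
tool_rot: [[-0.0, -0.342, -0.94], [-0.0, -0.94, 0.342], [-1.0, 0.0, 0.0]]
force: [0.4, 0.5, 0.3]
finger_gap: -0.0001
```

Request:
send_rows(
  moves=[0,0,-0.003,0,0,0,0,0,0,-0.007,0,0,0,0,0,0,-0.007,0,0,0,0,0,0,-0.007,0,0,0,0],
)

```text
t: 2.17
tool_pos: [0.4195, -0.1584, 0.0678]
tool_rot: [[-0.0, -0.342, -0.94], [-0.0, -0.94, 0.342], [-1.0, 0.0, 0.0]]
force: [-0.4, -0.3, -0.9]
finger_gap: -0.0
```

Request:
send_rows(
  moves=[0,0,-0.003,0,0,0,0,0,0,-0.003,0,0,0,0,0,0,-0.003,0,0,0,0],
)

```text
t: 2.42
tool_pos: [0.4194, -0.1584, 0.0669]
tool_rot: [[-0.0, -0.342, -0.94], [0.0, -0.94, 0.342], [-1.0, 0.0, 0.0]]
force: [-0.1, -0.4, -0.2]
finger_gap: -0.0001
```

Request:
send_rows(
  moves=[0,0,-0.003,0,0,0,0,0,0,-0.003,0,0,0,0,0,0,-0.003,0,0,0,0],
)

```text
t: 2.67
tool_pos: [0.4194, -0.1584, 0.0659]
tool_rot: [[-0.0, -0.342, -0.94], [0.0, -0.94, 0.342], [-1.0, 0.0, 0.0]]
force: [1.3, -0.7, -1.0]
finger_gap: -0.0002
```

Request:
send_rows(
  moves=[0,0,-0.003,0,0,0,0,0,0,-0.003,0,0,0,0,0,0,-0.003,0,0,0,0],
)

```text
t: 2.92
tool_pos: [0.4194, -0.1584, 0.0651]
tool_rot: [[-0.0, -0.342, -0.94], [-0.0, -0.94, 0.342], [-1.0, 0.0, 0.0]]
force: [0.0, -0.5, -0.3]
finger_gap: -0.0
```

Request:
send_rows(
  moves=[0,0,-0.003,0,0,0,0,0,0,-0.003,0,0,0,0,0,0,-0.003,0,0,0,0],
)

```text
t: 3.17
tool_pos: [0.4195, -0.1584, 0.0642]
tool_rot: [[-0.0, -0.342, -0.94], [0.0, -0.94, 0.342], [-1.0, 0.0, 0.0]]
force: [-0.5, 0.6, -0.3]
finger_gap: 0.0002
```

Request:
send_rows(
  moves=[0,0,-0.003,0,0,0,0,0,0,-0.003,0,0,0,0,0,0,-0.003,0,0,0,0],
)

```text
t: 3.42
tool_pos: [0.4194, -0.1584, 0.0633]
tool_rot: [[-0.0, -0.342, -0.94], [0.0, -0.94, 0.342], [-1.0, 0.0, 0.0]]
force: [-0.4, -0.5, 1.1]
finger_gap: 0.0002
```

Request:
send_rows(
  moves=[0,0,-0.003,0,0,0,0,0,0,-0.003,0,0,0,0,0,0,-0.003,0,0,0,0],
)

```text
t: 3.67
tool_pos: [0.4194, -0.1584, 0.0624]
tool_rot: [[-0.0, -0.342, -0.94], [-0.0, -0.94, 0.342], [-1.0, 0.0, 0.0]]
force: [1.2, -0.1, 0.1]
finger_gap: 0.0001
```

Request:
send_rows(
  moves=[0,0,-0.003,0,0,0,0,0,0,-0.003,0,0,0,0,0,0,-0.003,0,0,0,0],
)

```text
t: 3.92
tool_pos: [0.4194, -0.1584, 0.0615]
tool_rot: [[-0.0, -0.342, -0.94], [0.0, -0.94, 0.342], [-1.0, 0.0, 0.0]]
force: [0.5, 0.2, -0.0]
finger_gap: -0.0
```

Request:
send_rows(
  moves=[0,0,-0.003,0,0,0,0,0,0,-0.003,0,0,0,0,0,0,-0.003,0,0,0,0],
)

```text
t: 4.17
tool_pos: [0.4194, -0.1584, 0.0605]
tool_rot: [[-0.0, -0.342, -0.94], [0.0, -0.94, 0.342], [-1.0, 0.0, 0.0]]
force: [-0.0, -0.5, -0.9]
finger_gap: -0.0
```

Request:
send_rows(
  moves=[0,0,-0.003,0,0,0,0,0,0,-0.003,0,0,0,0,0,0,-0.003,0,0,0,0],
)

```text
t: 4.42
tool_pos: [0.4194, -0.1584, 0.0597]
tool_rot: [[-0.0, -0.342, -0.94], [-0.0, -0.94, 0.342], [-1.0, 0.0, 0.0]]
force: [-0.5, 0.0, 0.0]
finger_gap: 0.0002
```

```bash
python3 - <<'E'
from h import *
s=[snap(n,n+'2') for n in('wrist','side','scene')]
a=cv2.imread('pics/wrist2.png')[150:270,190:320]; b=cv2.imread('pics/side2.png')[210:270,205:270]; c=cv2.imread('pics/scene2.png')[190:250,150:215]
im=np.hstack([cv2.resize(x,(260,240),interpolation=3) for x in(a,b,c)]); cv2.imwrite('pics/v2.png',cv2.convertScaleAbs(im,alpha=2))
m=monitor.sense()
for x in s: print(proj(x,m['tool_pos']))
E
```

```text
[258.04251229 231.70818495]
[234.97798331 245.23438243]
[181.99060892 217.95775334]
```

View pics/v2.png

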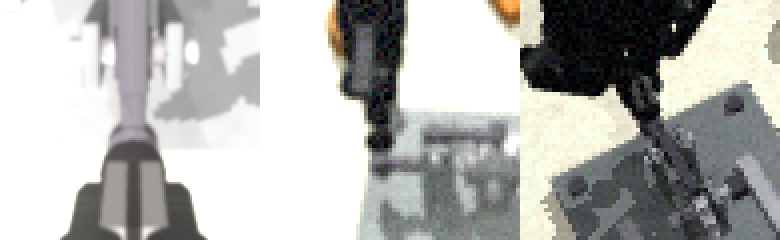

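The finger is right above the pad in all three views: the pad is at side (234.5,245) and under the tips at wrist (255,230). It is just lower than I thought. Continuing down.

Request:
send_rows(
  moves=[0,0,-0.003,0,0,0,0,0,0,-0.003,0,0,0,0,0,0,-0.003,0,0,0,0],
)

```text
t: 4.82
tool_pos: [0.4194, -0.1584, 0.0588]
tool_rot: [[-0.0, -0.342, -0.94], [-0.0, -0.94, 0.342], [-1.0, 0.0, 0.0]]
force: [-0.4, 0.5, 0.0]
finger_gap: -0.0001
```

Request:
send_rows(
  moves=[0,0,-0.003,0,0,0,0,0,0,-0.003,0,0,0,0,0,0,-0.003,0,0,0,0],
)

```text
t: 5.07
tool_pos: [0.4194, -0.1584, 0.0578]
tool_rot: [[-0.0, -0.342, -0.94], [0.0, -0.94, 0.342], [-1.0, 0.0, 0.0]]
force: [0.0, 0.5, -0.3]
finger_gap: 0.0001
```

Request:
send_rows(
  moves=[0,0,-0.003,0,0,0,0,0,0,-0.003,0,0,0,0,0,0,-0.003,0,0,0,0],
)

```text
t: 5.32
tool_pos: [0.4195, -0.1584, 0.057]
tool_rot: [[-0.0, -0.342, -0.94], [0.0, -0.94, 0.342], [-1.0, 0.0, 0.0]]
force: [-0.8, -0.2, 0.1]
finger_gap: 0.0003
```

Request:
send_rows(
  moves=[0,0,-0.003,0,0,0,0,0,0,-0.003,0,0,0,0,0,0,-0.003,0,0,0,0],
)

```text
t: 5.57
tool_pos: [0.4194, -0.1584, 0.056]
tool_rot: [[-0.0, -0.342, -0.94], [-0.0, -0.94, 0.342], [-1.0, 0.0, 0.0]]
force: [0.3, 1.0, 0.4]
finger_gap: 0.0001
```

Request:
send_rows(
  moves=[0,0,-0.003,0,0,0,0,0,0,-0.003,0,0,0,0,0,0,-0.003,0,0,0,0],
)

```text
t: 5.82
tool_pos: [0.4195, -0.1584, 0.0552]
tool_rot: [[-0.0, -0.342, -0.94], [-0.0, -0.94, 0.342], [-1.0, 0.0, 0.0]]
force: [0.8, -0.3, 0.6]
finger_gap: -0.0001
```

Request:
send_rows(
  moves=[0,0,-0.003,0,0,0,0,0,0,-0.003,0,0,0,0,0,0,-0.003,0,0,0,0],
)

```text
t: 6.07
tool_pos: [0.4195, -0.1584, 0.0543]
tool_rot: [[-0.0, -0.342, -0.94], [0.0, -0.94, 0.342], [-1.0, 0.0, 0.0]]
force: [-0.4, 0.5, 0.7]
finger_gap: -0.0003
```

```bash
python3 - <<'E'
from h import *
a,b,w=load('scene0'),load('side0'),load('wrist1')
for z in(.044,.05,.056,.062): print(z,at(a,181.4,217,z)[:2],at(b,235,244.6,z)[:2],at(w,256,201.3,z)[:2])
# dark blob centroids
def blob(s,u,v,r,th):
    g=s['image'].astype(int).max(2)[v-r:v+r+1,u-r:u+r+1]; y,x=np.where(g<th); return x.mean()+u-r,y.mean()+v-r,len(x),x.min()+u-r,x.max()+u-r,y.min()+v-r,y.max()+v-r
print(blob(a,181,217,7,25),blob(b,235,245,6,25),blob(w,256,201,16,40))
s=[snap(n,n+'3') for n in('wrist','side')]
a=cv2.imread('pics/wrist3.png')[190:270,210:310]; b=cv2.imread('pics/side3.png')[220:270,205:268]
cv2.imwrite('pics/v3.png',np.hstack([cv2.convertScaleAbs(cv2.resize(a,(400,320),interpolation=3),alpha=2.5),cv2.convertScaleAbs(cv2.resize(b,(400,320),interpolation=3),alpha=2.5)]))
E
```

```text
0.044 [ 0.40826198 -0.15264814] [ 0.42259497 -0.14257351] [ 0.41368019 -0.1562776 ]
0.05 [ 0.41131372 -0.15441704] [ 0.42161296 -0.14784092] [ 0.41537733 -0.15688712]
0.056 [ 0.41436547 -0.15618595] [ 0.42063094 -0.15310834] [ 0.41707448 -0.15749664]
0.062 [ 0.41741722 -0.15795485] [ 0.41964893 -0.15837575] [ 0.41877163 -0.15810616]<stdin>:6: RuntimeWarning: Mean of empty slice.
  ret = ret.dtype.type(ret / rcount)
Traceback (most recent call last):
ValueError: zero-size array to reduction operation minimum which has no identity
```

```bash
python3 - <<'E'
from h import *
s=[snap(n,n+'3') for n in('wrist','side')]
a=cv2.imread('pics/wrist3.png')[190:270,210:310]; b=cv2.imread('pics/side3.png')[220:270,205:268]
cv2.imwrite('pics/v3.png',np.hstack([cv2.convertScaleAbs(cv2.resize(a,(400,320),interpolation=3),alpha=2.5),cv2.convertScaleAbs(cv2.resize(b,(400,320),interpolation=3),alpha=2.5)]))
m=monitor.sense(); print(m['t'],m['tool_pos'],m['force'],[proj(x,m['tool_pos']) for x in s])
E
```

```text
6.1667 [ 0.41947321 -0.15837836  0.05431234] [-0.11692941  0.34219835 -0.0613118 ] [array([258.0331139, 231.7293682]), array([235.06689034, 246.68757528])]
```

View pics/v3.png

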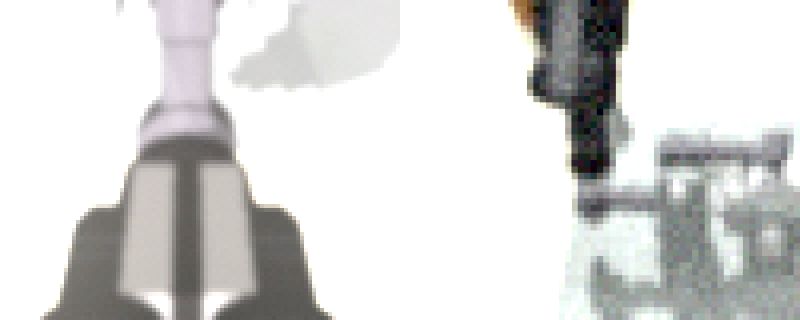

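The side view shows the tip at (235,246.9), right over the lever end, and the wrist view shows the pad disc directly under the tips. The force is still about zero, so I continue in finer steps.

Request:
send_rows(
  moves=[0,0,-0.003,0,0,0,0,0,0,-0.003,0,0,0,0,0,0,-0.003,0,0,0,0],
)

```text
t: 6.42
tool_pos: [0.4194, -0.1584, 0.0534]
tool_rot: [[-0.0, -0.342, -0.94], [-0.0, -0.94, 0.342], [-1.0, 0.0, 0.0]]
force: [0.6, -1.0, 0.1]
finger_gap: 0.0001
```

Request:
send_rows(
  moves=[0,0,-0.003,0,0,0,0,0,0,-0.003,0,0,0,0,0,0,-0.003,0,0,0,0],
)

```text
t: 6.67
tool_pos: [0.4194, -0.1584, 0.0524]
tool_rot: [[-0.0, -0.342, -0.94], [-0.0, -0.94, 0.342], [-1.0, 0.0, 0.0]]
force: [-0.4, 0.8, -0.3]
finger_gap: 0.0003
```

```bash
python3 - <<'E'
from h import *
T=[]
for tag,r in(('wrist1',22),('side0',16),('scene0',16),('wrist3',30)):
    s=load(tag); c=proj(s,[.4194,-.158,.056]).astype(int); k=392//(2*r); o=c-r
    im=cv2.cvtColor(s['image'],cv2.COLOR_RGB2BGR)[o[1]:o[1]+2*r,o[0]:o[0]+2*r]
    im=cv2.convertScaleAbs(cv2.resize(im,None,fx=k,fy=k,interpolation=0),alpha=2)
    for z,col in((.064,(0,0,255)),(.052,(0,255,0))):
        P=np.array([(proj(s,[.4194+.01*np.cos(t),-.158+.01*np.sin(t),z])-o+.5)*k for t in np.linspace(0,6.28,40)])
        cv2.polylines(im,[P.astype(int)],1,col,1)
    T.append(cv2.resize(im,(300,300),interpolation=0))
cv2.imwrite('pics/v4.png',np.vstack([np.hstack(T[:2]),np.hstack(T[2:])]))
E
```

```text
(no output)
```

View pics/v4.png

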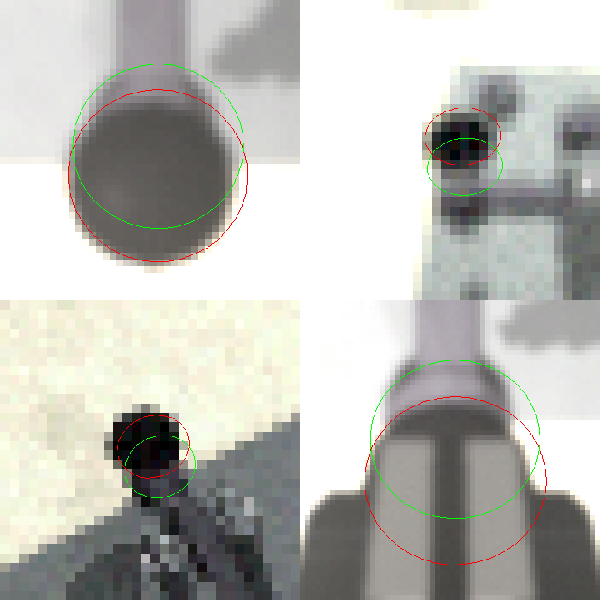

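```bash
python3 - <<'E'
from h import *
s=load('side1');g=s['image'].astype(int).max(2)
print(g[212:240,222:244])
p=np.array([.4149,-.1594,.1189])
for d in(0,.01,.02,.03): print(d,proj(s,p+[0,0,d]))
E
```

```text
[[ 18  34  45  54  49  52  39  30  28  30  26  20  15  29  82 121 128 140
  160 162 161 160]
 [ 17  27  44  42  47  55  40  28  18  23  15  14   4  27  82 121 125 130
  156 160 161 160]
 [ 18  17  34  37  39  44  25  26  23  18  28   1  23  32  80 123 128 126
  154 159 160 161]
 [ 25  14   5  36  33  34  36  19  24   0  19   0  23  38  90 128 122 114
  147 161 161 162]
 [ 56  24  14  23  17  19  20   9  18  18   3  23  22  47  91 123 113 100
  136 160 159 159]
 [ 75  38  41  41  29  24  22  19  21  25  13  16  36  64  89 113  92  82
  136 156 160 158]
 [ 80  62  75  88  63  40  15  17  22  13   3  19  48  69  79  87  68  82
  134 160 159 160]
 [ 82  70  86  99  80  53  31  13  23  25  13  35  59  66  68  68  59  84
  137 159 161 159]
 [ 88  64  76  82  74  52  26  23  20  11  12  31  64  66  61  60  66  83
  129 159 160 161]
 [106  71  68  69  68  49  20  24   7  30  19  35  65  65  50  68  67  92
  126 150 157 158]
 [133  84  66  73  66  58  36  25  18  29  16  31  60  66  54  65  86 108
  118 131 156 162]
 [139 100  71  74  75  57  31  11  17  22  18  20  58  70  71  87  99 110
  1
[... 933 characters left out ...]
161 160 160]
 [159 160 159 157 157 158 159 159 157 159 159 158 158 157 158 161 163 159
  158 160 160 159]
 [163 159 161 159 157 157 157 158 160 157 158 161 155 152 148 155 161 160
  159 158 157 157]
 [159 160 161 161 163 163 159 160 158 157 158 158 142 131 131 142 146 147
  146 145 146 144]
 [158 159 159 160 158 158 162 163 159 160 161 153 128 112 113 110 111 110
  115 116 121 124]
 [159 159 162 160 160 162 160 159 159 159 161 146 120 106 103  87  83  86
   88 102 107 110]
 [157 160 161 162 162 160 157 161 162 159 157 137 115 109  97  79  72  67
   80  94 110 109]]
0 [232.09071489 229.20076243]
0.01 [231.88118661 226.22237666]
0.02 [231.66835361 223.19701506]
0.03 [231.45213707 220.12355741]
```

Measured on the free-air side view, the visible fingertip ends about 15–20 mm behind the nominal TCP (row 225 against 229.2 predicted). So contact should come near TCP z = 0.047. Continuing with force feedback.

Request:
send_rows(
  moves=[0,0,-0.003,0,0,0,0,0,0,-0.003,0,0,0,0,0,0,-0.003,0,0,0,0],
)

```text
t: 6.92
tool_pos: [0.4194, -0.1584, 0.0516]
tool_rot: [[-0.0, -0.342, -0.94], [-0.0, -0.94, 0.342], [-1.0, 0.0, 0.0]]
force: [0.9, 0.7, 0.3]
finger_gap: 0.0001
```

Request:
send_rows(
  moves=[0,0,-0.003,0,0,0,0,0,0,-0.003,0,0,0,0,0,0,-0.003,0,0,0,0],
)

```text
t: 7.17
tool_pos: [0.4194, -0.1584, 0.0507]
tool_rot: [[-0.0, -0.342, -0.94], [0.0, -0.94, 0.342], [-1.0, 0.0, 0.0]]
force: [0.5, 0.9, -0.5]
finger_gap: -0.0
```

Request:
send_rows(
  moves=[0,0,-0.003,0,0,0,0,0,0,-0.003,0,0,0,0,0,0,-0.003,0,0,0,0],
)

```text
t: 7.42
tool_pos: [0.4194, -0.1584, 0.0497]
tool_rot: [[-0.0, -0.342, -0.94], [-0.0, -0.94, 0.342], [-1.0, 0.0, 0.0]]
force: [0.1, 1.2, -0.1]
finger_gap: -0.0001
```

Request:
send_rows(
  moves=[0,0,-0.003,0,0,0,0,0,0,-0.003,0,0,0,0,0,0,-0.003,0,0,0,0],
)

```text
t: 7.67
tool_pos: [0.4194, -0.1584, 0.0489]
tool_rot: [[-0.0, -0.342, -0.94], [0.0, -0.94, 0.342], [-1.0, 0.0, 0.0]]
force: [-0.1, 0.4, -0.2]
finger_gap: -0.0003
```

Request:
send_rows(
  moves=[0,0,-0.003,0,0,0,0,0,0,-0.003,0,0,0,0,0,0,-0.003,0,0,0,0],
)

```text
t: 7.92
tool_pos: [0.4194, -0.1584, 0.048]
tool_rot: [[-0.0, -0.342, -0.94], [0.0, -0.94, 0.342], [-1.0, 0.0, 0.0]]
force: [0.1, -0.5, -0.5]
finger_gap: -0.0001
```

Request:
send_rows(
  moves=[0,0,-0.003,0,0,0,0,0,0,-0.003,0,0,0,0,0,0,-0.003,0,0,0,0],
)

```text
t: 8.17
tool_pos: [0.4196, -0.1584, 0.0472]
tool_rot: [[0.0, -0.342, -0.94], [-0.0, -0.94, 0.342], [-1.0, -0.0, -0.0]]
force: [-1.0, -0.7, 0.1]
finger_gap: -0.0003
```

Request:
send_rows(
  moves=[0,0,0,0,0,0,0,0,0,0,0,0,0,0],
)

```text
t: 8.33
tool_pos: [0.4196, -0.1584, 0.0472]
tool_rot: [[0.0, -0.342, -0.94], [-0.0, -0.94, 0.342], [-1.0, -0.0, -0.0]]
force: [0.0, -0.2, 0.3]
finger_gap: -0.0001
```

```bash
python3 - <<'E'
from h import *
m=monitor.sense(); print(m['t'],m['tool_pos'],m['force'],m['wrist_torque'],m['tau'])
s=load('side0');n=snap('side','side4');snap('wrist','wrist4')
print(n['image'].astype(int).max(2)[238:256,226:246])
E
```

```text
8.3333 [ 0.41958037 -0.15839751  0.04719007] [ 0.01585135 -0.24137174  0.28849642] [ 0.0107116   0.01205048 -0.0303078 ] [-8.75930622e-03 -2.75285447e+01  1.19697735e+01  2.61759102e+00
 -7.54342036e-03  6.01340639e-05]
[[127 101  76  61  50  36  22   8  18  15  22  17  37  48  82 102 111 110
  110 107]
 [159 148 128 121 105  58  23  12  19  18  25  26  53  61  72  90 105 107
  109 110]
 [163 160 158 157 134  75  31  16  17  19  12  40  69  66  57  84 106 114
  109 107]
 [164 159 161 161 141  81  27  23  11  21   0  47  63  63  58  85 105 109
  106  99]
 [161 161 160 160 139  89  29  19  22  11  24  35  67  72  73 103 111 110
  109  85]
 [161 161 159 160 146  93  27  15  26  15  19  33  64  78  90 107 111 111
  102  86]
 [157 160 160 160 147  88  27  23  29  15  28  33  68  89 106 106 104 108
  106  76]
 [161 160 160 160 149  82  19  27  33  19  19  22  61  98 109 109 106 108
  106  76]
 [162 163 161 159 150  98  36  17   8  21  19  41  72 103 106 107 109 106
  108  86]
 [163 159 158 158 149 126  71  36  23  24  31  62  92 111 108 106 106 108
  106  93]
 [161 163 157 155 158 148  95  57  54  57  60  81  96  99  99 102  98 105
  100  77]
 [164 161 160 153 155 147 103  73  72  71  55  77  83  84  82  78  80  90
   94  66]
 [159 159 162 157 151 144  93  70  65  58  52  56  63  69  67  71  70  76
   71  62]
 [162 163 161 154 153 138  83  53  43  40  38  40  53  57  51  60  60  58
   58  58]
 [163 165 161 152 149 131  83  49  41  33  26  42  62  67  63  60  57  54
   48  58]
 [164 161 156 154 150 128  92  65  46  42  38  62  84  90  86  86  87  84
   86  68]
 [161 161 155 152 149 120  99  87  73  55  67  89 103 105 104 104 104  99
   94  80]
 [164 160 153 153 149 114 103  97  90  83  90 101 100 104 104  97 100  99
   99  83]]
```

Request:
send_rows(
  moves=[0,0,-0.003,0,0,0,0,0,0,-0.003,0,0,0,0,0,0,-0.003,0,0,0,0],
)

```text
t: 8.68
tool_pos: [0.4197, -0.1584, 0.0468]
tool_rot: [[0.0, -0.341, -0.94], [-0.0, -0.94, 0.341], [-1.0, 0.0, -0.0]]
force: [-0.7, -0.0, 5.9]
finger_gap: 0.0001
```

Request:
send_rows(
  moves=[0,0,-0.003,0,0,0,0,0,0,-0.003,0,0,0,0,0,0,-0.003,0,0,0,0],
)

```text
t: 8.93
tool_pos: [0.4196, -0.1584, 0.0461]
tool_rot: [[0.0, -0.341, -0.94], [-0.0, -0.94, 0.341], [-1.0, 0.0, -0.0]]
force: [-2.6, 1.8, 8.9]
finger_gap: 0.0001
```

Contact at TCP z ≈ 0.047, as predicted. Pressing on in small steps.

Request:
send_rows(
  moves=[0,0,-0.002,0,0,0,0,0,0,-0.002,0,0,0,0,0,0,-0.002,0,0,0,0],
)

```text
t: 9.18
tool_pos: [0.4196, -0.1584, 0.0457]
tool_rot: [[0.0, -0.341, -0.94], [-0.0, -0.94, 0.341], [-1.0, 0.0, -0.0]]
force: [-3.6, 1.4, 10.3]
finger_gap: -0.0002
```

Request:
send_rows(
  moves=[0,0,-0.002,0,0,0,0,0,0,-0.002,0,0,0,0,0,0,-0.002,0,0,0,0],
)

```text
t: 9.43
tool_pos: [0.4195, -0.1584, 0.045]
tool_rot: [[0.0, -0.341, -0.94], [-0.0, -0.94, 0.341], [-1.0, 0.0, -0.0]]
force: [-2.2, 2.1, 10.2]
finger_gap: -0.0003
```

Request:
send_rows(
  moves=[0,0,-0.002,0,0,0,0,0,0,-0.002,0,0,0,0,0,0,-0.002,0,0,0,0],
)

```text
t: 9.68
tool_pos: [0.4194, -0.1584, 0.0445]
tool_rot: [[-0.0, -0.341, -0.94], [-0.0, -0.94, 0.341], [-1.0, 0.0, -0.0]]
force: [-2.9, 2.3, 10.1]
finger_gap: -0.0003
```

Request:
send_rows(
  moves=[0,0,-0.002,0,0,0,0,0,0,-0.002,0,0,0,0,0,0,-0.002,0,0,0,0],
)

```text
t: 9.93
tool_pos: [0.4198, -0.1586, 0.0437]
tool_rot: [[0.001, -0.341, -0.94], [-0.0, -0.94, 0.341], [-1.0, 0.0, -0.001]]
force: [-1.1, 1.4, 6.7]
finger_gap: 0.0001
```

Request:
send_rows(
  moves=[0,0,-0.002,0,0,0,0,0,0,-0.002,0,0,0,0,0,0,-0.002,0,0,0,0],
)

```text
t: 10.18
tool_pos: [0.4198, -0.1586, 0.0432]
tool_rot: [[0.001, -0.341, -0.94], [-0.0, -0.94, 0.341], [-1.0, 0.0, -0.001]]
force: [-0.9, 0.5, 8.2]
finger_gap: -0.0001
```

The force dropped, so the nose is clear. One step more for margin, then hold.

Request:
send_rows(
  moves=[0,0,-0.002,0,0,0,0,0,0,-0.002,0,0,0,0,0,0,-0.002,0,0,0,0],
)

```text
t: 10.43
tool_pos: [0.4197, -0.1585, 0.0426]
tool_rot: [[0.0, -0.341, -0.94], [-0.0, -0.94, 0.341], [-1.0, 0.0, -0.001]]
force: [-1.8, 1.1, 9.2]
finger_gap: 0.0
```

Request:
send_rows(
  moves=[0,0,0,0,0,0,0,0,0,0,0,0,0,0,0,0,0,0,0,0,0,0,0,0,0,0,0,0,0,0,0,0,0,0,0],
)

```text
t: 10.85
tool_pos: [0.4197, -0.1585, 0.0426]
tool_rot: [[0.001, -0.341, -0.94], [-0.0, -0.94, 0.341], [-1.0, 0.0, -0.001]]
force: [-2.2, 0.6, 9.1]
finger_gap: -0.0003
```

Request:
send_rows(
  moves=[0,0,0,0,0,0,0,0,0,0,0,0,0,0,0,0,0,0,0,0,0,0,0,0,0,0,0,0,0,0,0,0,0,0,0],
)

```text
t: 11.27
tool_pos: [0.4198, -0.1585, 0.0426]
tool_rot: [[0.001, -0.341, -0.94], [-0.0, -0.94, 0.341], [-1.0, 0.0, -0.001]]
force: [-2.0, 0.9, 8.1]
finger_gap: -0.0001
```

Request:
send_rows(
  moves=[0,0,0,0,0,0,0,0,0,0,0,0,0,0,0,0,0,0,0,0,0,0,0,0,0,0,0,0,0,0,0,0,0,0,0],
)

```text
t: 11.68
tool_pos: [0.4197, -0.1585, 0.0426]
tool_rot: [[0.001, -0.341, -0.94], [-0.0, -0.94, 0.341], [-1.0, 0.0, -0.001]]
force: [-2.0, 0.6, 8.9]
finger_gap: 0.0002
```

Request:
send_rows(
  moves=[0,0,0,0,0,0,0,0,0,0,0,0,0,0,0,0,0,0,0,0,0,0,0,0,0,0,0,0,0,0,0,0,0,0,0],
)

```text
t: 12.1
tool_pos: [0.4198, -0.1585, 0.0426]
tool_rot: [[0.001, -0.341, -0.94], [-0.0, -0.94, 0.341], [-1.0, 0.0, -0.001]]
force: [-2.6, 0.7, 9.5]
finger_gap: 0.0001
```

Request:
send_rows(
  moves=[0,0,0,0,0,0,0,0,0,0,0,0,0,0,0,0,0,0,0,0,0,0,0,0,0,0,0,0,0,0,0,0,0,0,0],
)

```text
t: 12.52
tool_pos: [0.4198, -0.1585, 0.0426]
tool_rot: [[0.001, -0.341, -0.94], [-0.0, -0.94, 0.341], [-1.0, 0.0, -0.001]]
force: [-1.4, 0.9, 7.5]
finger_gap: -0.0001
```

Request:
send_rows(
  moves=[0,0,0,0,0,0,0,0,0,0,0,0,0,0,0,0,0,0,0,0,0,0,0,0,0,0,0,0,0,0,0,0,0,0,0],
)

```text
t: 12.93
tool_pos: [0.4197, -0.1585, 0.0426]
tool_rot: [[0.001, -0.341, -0.94], [-0.0, -0.94, 0.341], [-1.0, 0.0, -0.001]]
force: [-2.0, 0.1, 7.8]
finger_gap: -0.0001
```

```bash
python3 - <<'E'
from h import *
import time
m=monitor.sense(); print(m['t'],m['tool_pos'],m['force'])
s=snap('side','side5'); snap('wrist','wrist5')
# sample along clamp x axis line at jaw top, y=-30mm
c,sn=np.cos(np.radians(-20)),np.sin(np.radians(-20)); R=np.array([[c,-sn],[sn,c]])
for tag in('side0','side5'):
    im=load(tag)['image'].astype(int).max(2).astype(np.float32)
    P=np.array([proj(s,[*(R@[x/1000,-.03]+[.534,-.2]),.04]) for x in range(-50,60,2)],np.float32)
    print(tag,cv2.remap(im,P[:,0:1],P[:,1:2],1)[:,0].astype(int))
E
```

```text
12.9333 [ 0.41974797 -0.1585237   0.04261668] [-1.97842269  0.13497974  7.81336734]
side0 [55 53 54 52 55 60 62 65 68 65 63 64 72 80 79 73 66 63 71 65 67 69 69 67
 72 69 58 56 64 69 67 64 65 59 43 20 17 19 29 43 59 76 77 73 71 77 90 94
 77 74 83 95 99 97 97]
side5 [ 54  51  53  54  56  59  61  63  61  59  59  60  66  75  73  70  70  71
  66  67  63  58  56  56  44  28  21  25  42  64  63  69  83  94  96  98
  95  94  83  73  75  77  78  75  75  86 112 139 101  79  83  98 102  98
  99]
```

The jaw is about 20 mm back. Holding longer.

Request:
send_rows(
  moves=[0,0,0,0,0,0,0,0,0,0,0,0,0,0,0,0,0,0,0,0,0,0,0,0,0,0,0,0,0,0,0,0,0,0,0],
)

```text
t: 13.45
tool_pos: [0.4197, -0.1585, 0.0426]
tool_rot: [[0.001, -0.341, -0.94], [-0.0, -0.94, 0.341], [-1.0, 0.0, -0.001]]
force: [-1.6, 1.1, 8.6]
finger_gap: -0.0001
```

Request:
send_rows(
  moves=[0,0,0,0,0,0,0,0,0,0,0,0,0,0,0,0,0,0,0,0,0,0,0,0,0,0,0,0,0,0,0,0,0,0,0],
)

```text
t: 13.87
tool_pos: [0.4198, -0.1585, 0.0426]
tool_rot: [[0.001, -0.341, -0.94], [-0.0, -0.94, 0.341], [-1.0, 0.0, -0.001]]
force: [-2.8, 1.1, 8.6]
finger_gap: 0.0002
```

Request:
send_rows(
  moves=[0,0,0,0,0,0,0,0,0,0,0,0,0,0,0,0,0,0,0,0,0,0,0,0,0,0,0,0,0,0,0,0,0,0,0],
)

```text
t: 14.28
tool_pos: [0.4198, -0.1585, 0.0426]
tool_rot: [[0.001, -0.341, -0.94], [-0.0, -0.94, 0.341], [-1.0, 0.0, -0.001]]
force: [-2.2, 1.2, 8.4]
finger_gap: 0.0003
```

```bash
cat > jaw.py <<'E'
from h import *
import sys
s=snap('side',sys.argv[1]); snap('wrist',sys.argv[1]+'w')
c,sn=np.cos(np.radians(-20)),np.sin(np.radians(-20)); R=np.array([[c,-sn],[sn,c]])
for tag in('side5',sys.argv[1]):
    im=load(tag)['image'].astype(int).max(2).astype(np.float32)
    P=np.array([proj(s,[*(R@[x/1000,-.03]+[.534,-.2]),.04]) for x in range(-10,40,1)],np.float32)
    print(tag,cv2.remap(im,P[:,0:1],P[:,1:2],1)[:,0].astype(int))
E
python3 jaw.py side6
```

```text
side5 [63 60 58 56 56 57 56 50 44 36 28 23 21 19 25 32 42 54 64 64 63 65 69 74
 83 93 94 95 96 97 98 97 95 95 94 92 83 73 73 74 75 76 77 78 78 77 75 73
 75 76]
side6 [63 59 58 57 56 55 53 48 42 34 26 21 22 24 28 32 42 55 66 65 64 65 66 70
 80 90 93 96 97 95 94 97 99 99 96 91 83 73 72 73 74 76 78 76 75 74 74 74
 74 73]
```

Request:
send_rows(
  moves=[0,0,0,0,0,0,0,0,0,0,0,0,0,0,0,0,0,0,0,0,0,0,0,0,0,0,0,0,0,0,0,0,0,0,0],
)

```text
t: 14.8
tool_pos: [0.4197, -0.1585, 0.0426]
tool_rot: [[0.001, -0.341, -0.94], [-0.0, -0.94, 0.341], [-1.0, 0.0, -0.001]]
force: [-2.0, 0.4, 9.9]
finger_gap: 0.0002
```

Request:
send_rows(
  moves=[0,0,0,0,0,0,0,0,0,0,0,0,0,0,0,0,0,0,0,0,0,0,0,0,0,0,0,0,0,0,0,0,0,0,0],
)

```text
t: 15.22
tool_pos: [0.4198, -0.1585, 0.0426]
tool_rot: [[0.001, -0.341, -0.94], [-0.0, -0.94, 0.341], [-1.0, 0.0, -0.001]]
force: [-2.0, 1.1, 8.0]
finger_gap: 0.0
```

```bash
python3 jaw.py side7|tail -3; python3 - <<'E'
from h import *
a=cv2.imread('pics/side7w.png'); cv2.imwrite('pics/v5.png',cv2.convertScaleAbs(a,alpha=1.3))
E
```

```text
side7 [66 64 59 54 54 56 55 48 41 34 27 22 23 23 28 34 43 53 61 63 65 68 72 77
 83 89 92 94 95 93 92 94 96 96 95 92 83 73 74 77 79 78 77 77 77 76 73 72
 75 77]
```

View pics/v5.png

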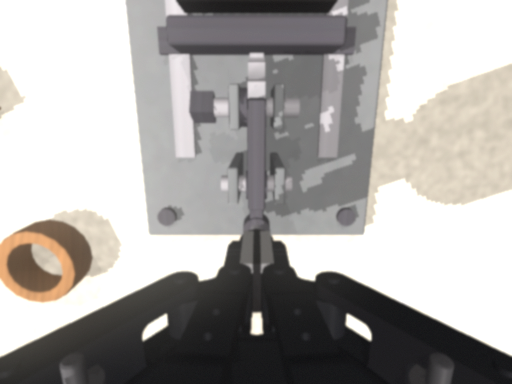

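```bash
python3 - <<'E'
from h import *
snap('scene','scene7')
c,sn=np.cos(np.radians(-20.1)),np.sin(np.radians(-20.1)); R=np.array([[c,-sn],[sn,c]])
for y in(-.025,.03):
  for tag in('scene0','scene7','side0','side7','wrist1','side7w'):
    s=load(tag); im=s['image'].astype(np.float32).max(2)
    X=range(-30,50,2)
    P=np.array([proj(s,[*(R@[x/1000,y]+[.534,-.2]),.04]) for x in X],np.float32)
    print(y,tag,cv2.remap(im,P[:,0:1],P[:,1:2],1)[:,0].astype(int))
E
```

```text
-0.025 scene0 [39 39 40 40 40 42 40 41 46 46 48 56 57 57 57 50 40 37 36 36 35 34 25 11
 12 11  7  8  7  7 24 45 41 40 42 41 47 58 38 20]
-0.025 scene7 [35 39 37 33 35 38 39 38 37 33 24 14 11 10  9  6  6  8  3  3  8 23 37 38
 38 38 46 55 57 55 48 42 41 41 41 39 67 97 49 20]
-0.025 side0 [68 66 68 71 68 67 68 68 65 64 62 64 65 64 63 61 52 55 68 73 70 69 67 60
 44 22 21 22 28 45 72 76 76 71 67 69 79 91 77 72]
-0.025 side7 [ 67  68  71  65  59  65  71  71  68  66  67  62  56  56  39  29  28  33
  46  71  69  71  83  95  97  96  98  94  80  70  77  77  78  75  76  87
 112 138 108  81]
-0.025 wrist1 [ 83  85  84  82  98 109 109 109 109 108 108 108 108  99  47  43  48  73
  79  78  78  77  77  50  22  27   0   0   0   0   0   0   0   0   0   0
   0   0   0   0]
-0.025 side7w [87 87 55 48 59 88 90 89 88 89 86 67 23 23 25  0  0  0  0  0  0  0  0  0
  0  0  0  0  0  0  0  0  0  0  0  0  0  0  0  0]
0.03 scene0 [ 63  64  63  60  64  57  56  63  60  61  54  53  59  58  53  59  43  37
  37  36  35  34  24  16  13   9  12   8   5   2  20  38  41  39  38  39
  59 101  51  18]
0.03 scene7 [59 60 58 43 37 38 36 36 37 31 18 13  8  6  6  4  5  5  3  4  4 17 36 58
 57 49 56 53 58 55 45 43 44 42 41 40 60 99 51 21]
0.03 side0 [115 116 117 116 116 116 115 117 117 117 116 115 116 116 115 111  86  71
  65  66  65  66  68  71  71  59  40  28  24  32  56  63  63  63  62  77
 103 121 121 111]
0.03 side7 [118 119 123 114  96  75  65  68  70  67  63  76 104 115 100  57  30  37
  64  97 115 121 118 111 104 102 103 101  90  65  59  61  64  64  65  78
 107 126 124 111]
0.03 wrist1 [120 119 118 114 113 113 113 113 112 112 112 112 111 100  48  47  53  75
  79  79  78  78  78  46  28  23   0   0   0   0   0   0   0   0   0   0
   0   0   0   0]
0.03 side7w [129 127  68  54  66  89  90  92  88  88  88  81  30  30  14   0   0   0
   0   0   0   0   0   0   0   0   0   0   0   0   0   0   0   0   0   0
   0   0   0   0]
```

Jaw edge shifts: wrist ≈ 24 mm, scene ≈ 24.6 mm, side ≈ 24 mm. It has been stationary for over 2 s, so it is fully back. The frame has not moved. Now I release the pad slowly, rise, and go over the frame's +y bar.

Request:
send_rows(
  moves=[0,0,0.01,0,0,0,0,0,0,0.025,0,0,0,0,0,0,0.08,0,0,0,0,0,0,0.2,0,0,0,0,0,0,0.32,0,0,0,0],
)

```text
t: 15.78
tool_pos: [0.4178, -0.1583, 0.1376]
tool_rot: [[-0.005, -0.342, -0.94], [0.0, -0.94, 0.342], [-1.0, 0.001, 0.005]]
force: [1.8, 0.6, -0.0]
finger_gap: 0.0002
```

Request:
send_rows(
  moves=[0.1,-0.01,0.06,0,0,0,0.2,0.22,-0.025,0.06,0,0,0,0.5,0.34,-0.04,0.06,0,0,0,0.5,0.46,-0.055,0.06,0,0,0,0.5,0.58,-0.067,0.06,0,0,0,0.5],
)

```text
t: 16.2
tool_pos: [0.5946, -0.1786, 0.1555]
tool_rot: [[-0.001, -0.342, -0.94], [0.0, -0.94, 0.342], [-1.0, -0.0, 0.001]]
force: [0.8, 0.0, -0.4]
finger_gap: 0.0425
```

Request:
send_rows(
  moves=[0.09,-0.01,0,0,0,0,0.5,0.09,-0.01,0,0,0,0,0.5,0.09,-0.01,0,0,0,0,0.5,0.09,-0.01,0,0,0,0,0.5],
)

```text
t: 16.53
tool_pos: [0.6194, -0.1813, 0.1548]
tool_rot: [[-0.002, -0.342, -0.94], [0.001, -0.94, 0.342], [-1.0, 0.0, 0.002]]
force: [-0.7, 0.8, 1.3]
finger_gap: 0.0428
```

```bash
python3 - <<'E'
from h import *
s=snap('wrist','w8');snap('side','side8');snap('scene','scene8'); m=monitor.sense();print(m['t'],m['tool_pos'],m['finger_gap'],m['tool_rot'][:,1])
im=cv2.cvtColor(s['image'],cv2.COLOR_RGB2BGR)
cv2.imwrite('pics/v6.png',cv2.convertScaleAbs(cv2.resize(im,(768,576),interpolation=3),alpha=1.3))
b=load('side0');print('spray',at(b,262,135,0),'jar',at(b,313,201,0),at(b,377,340,0))
c,sn=np.cos(np.radians(-20.1)),np.sin(np.radians(-20.1)); R=np.array([[c,-sn],[sn,c]])
for p in((30,55),(30,-55),(120,55),(120,-55),(46,39),(104,39)): print(p,proj(s,[*(R@(np.array(p)/1000)+[.534,-.2]),.032])*1.5)
print(proj(s,m['tool_pos'])*1.5)
E
```

```text
16.6833 [ 0.61942939 -0.1813714   0.15614759] 0.043041070557392896 [-3.41747641e-01 -9.39791754e-01 -9.25071257e-05]
spray [0.66372723 0.42206196 0.        ] jar [0.70192972 0.00248851 0.        ] [ 0.65718365 -0.44920292  0.        ]
(30, 55) [373.70360012 337.50461847]
(30, -55) [536.71099037 337.76769561]
(120, 55) [373.07271405 201.8168247 ]
(120, -55) [550.10455482 202.18205644]
(46, 39) [397.65896897 315.01748496]
(104, 39) [398.56737276 227.67092222]
[387.25057643 348.75225613]
```

View pics/v6.png

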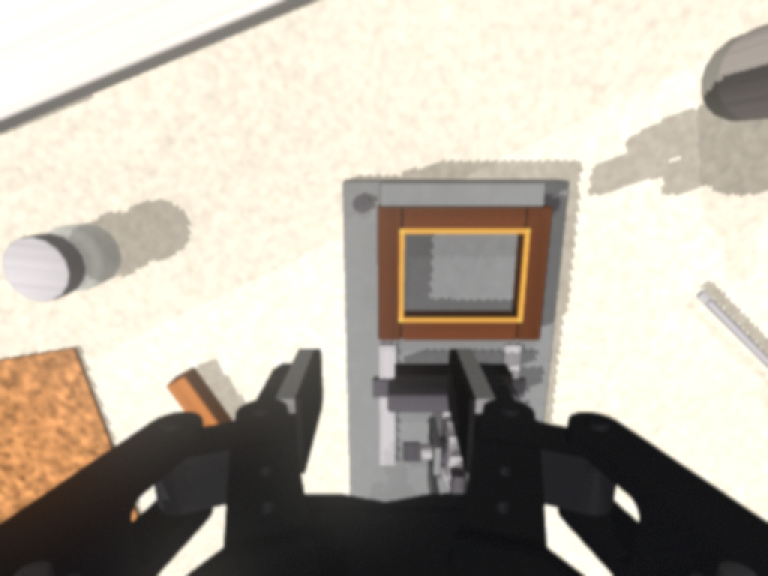

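The frame sits about 3 mm toward the clamp's -y: its left edge is at px 378 against 373 predicted. Its bar lies between the finger tips at (305,360) and (470,360). I correct by (-2,-3) mm and descend in stages.

Request:
send_rows(
  moves=[-0.007,-0.01,-0.1,0,0,0,0.5,-0.007,-0.01,-0.2,0,0,0,0.5,-0.007,-0.01,-0.3,0,0,0,0.5,-0.007,-0.01,-0.37,0,0,0,0.5,-0.007,-0.01,-0.37,0,0,0,0.5],
)

```text
t: 17.1
tool_pos: [0.6139, -0.1839, 0.0401]
tool_rot: [[-0.01, -0.343, -0.939], [0.002, -0.939, 0.343], [-1.0, 0.002, 0.01]]
force: [-0.6, -1.2, 0.0]
finger_gap: 0.0427
```

```bash
python3 - <<'E'
from h import *
s=snap('wrist','w9');q=snap('side','side9'); m=monitor.sense();print(m['t'],m['tool_pos'],m['finger_gap'],m['force'])
im=cv2.convertScaleAbs(cv2.cvtColor(s['image'],cv2.COLOR_RGB2BGR)[110:290,140:400],alpha=1.3)
j=cv2.convertScaleAbs(cv2.cvtColor(q['image'],cv2.COLOR_RGB2BGR)[190:300,260:370],alpha=1.8)
cv2.imwrite('pics/v7.png',np.hstack([cv2.resize(im,(433,300),interpolation=3),cv2.resize(j,(300,300),interpolation=3)]))
E
```

```text
17.2 [ 0.61810558 -0.18460765  0.04530226] 0.04271753937847226 [ 1.22507854 -0.26684612  0.78961623]
```

View pics/v7.png

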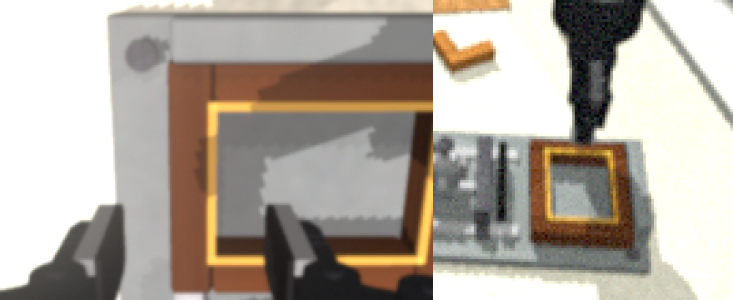

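The bar (x 170–217) is centred between the fingers (125 and 270). Descending.

Request:
send_rows(
  moves=[0,0,-0.04,0,0,0,0.5,0,0,-0.07,0,0,0,0.5,0,0,-0.1,0,0,0,0.5,0,0,-0.11,0,0,0,0.5,0,0,-0.11,0,0,0,0.5],
)

```text
t: 17.62
tool_pos: [0.6176, -0.1844, 0.0106]
tool_rot: [[-0.002, -0.342, -0.94], [0.0, -0.94, 0.342], [-1.0, 0.0, 0.002]]
force: [-0.5, -0.3, -0.4]
finger_gap: 0.0426
```

Request:
send_rows(
  moves=[0,0,-0.01,0,0,0,0.5,0,0,-0.02,0,0,0,0.5,0,0,-0.02,0,0,0,0.5],
)

```text
t: 17.87
tool_pos: [0.6182, -0.1844, 0.0053]
tool_rot: [[-0.001, -0.342, -0.94], [0.0, -0.94, 0.342], [-1.0, 0.0, 0.001]]
force: [-0.5, 0.4, 0.3]
finger_gap: 0.0426
```

Request:
send_rows(
  moves=[0,0,-0.007,0,0,0,0.5,0,0,-0.012,0,0,0,0.5,0,0,-0.012,0,0,0,0.5],
)

```text
t: 18.12
tool_pos: [0.6182, -0.1844, 0.0019]
tool_rot: [[-0.0, -0.342, -0.94], [0.0, -0.94, 0.342], [-1.0, 0.0, 0.0]]
force: [-1.0, -0.1, -0.6]
finger_gap: 0.0429
```

```bash
python3 - <<'E'
from h import *
s=snap('wrist','w10');q=snap('side','side10'); m=monitor.sense();print(m['t'],m['tool_pos'],m['finger_gap'],m['force'])
im=cv2.convertScaleAbs(cv2.cvtColor(s['image'],cv2.COLOR_RGB2BGR)[110:290,140:400],alpha=1.3)
j=cv2.convertScaleAbs(cv2.cvtColor(q['image'],cv2.COLOR_RGB2BGR)[190:300,260:370],alpha=1.8)
cv2.imwrite('pics/v8.png',np.hstack([cv2.resize(im,(433,300),interpolation=3),cv2.resize(j,(300,300),interpolation=3)]))
E
```

```text
18.2167 [ 0.61842066 -0.18446992  0.00211176] 0.04250828226346339 [ 0.18496895 -0.11644294 -0.76914113]
```

View pics/v8.png

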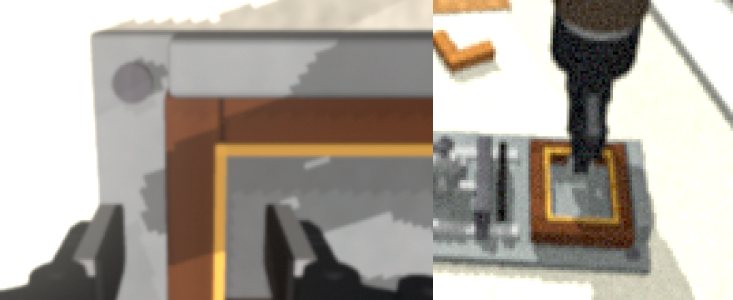

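The inner finger is in the opening and the outer one is beside the bar (mid 196.5 against bar centre 196). Closing. I have now used all 12 views.

Request:
send_rows(
  moves=[0,0,0,0,0,0,0.3,0,0,0,0,0,0,0.2,0,0,0,0,0,0,0.1,0,0,0,0,0,0,0,0,0,0,0,0,0,0],
  squeeze=40,
)

```text
t: 18.63
tool_pos: [0.6184, -0.1845, 0.0024]
tool_rot: [[0.0, -0.342, -0.94], [-0.0, -0.94, 0.342], [-1.0, -0.0, -0.0]]
force: [-0.7, 1.1, 2.3]
finger_gap: 0.0145
```

Request:
send_rows(
  moves=[0,0,0,0,0,0,0,0,0,0,0,0,0,0,0,0,0,0,0,0,0,0,0,0,0,0,0,0,0,0,0,0,0,0,0],
)

```text
t: 19.05
tool_pos: [0.6185, -0.1845, 0.0024]
tool_rot: [[0.0, -0.342, -0.94], [-0.0, -0.94, 0.342], [-1.0, -0.0, -0.0]]
force: [-1.2, 0.8, 3.1]
finger_gap: 0.0149
```

Request:
send_rows(
  moves=[0,0,0.005,0,0,0,0,0,0,0.015,0,0,0,0,0,0,0.03,0,0,0,0,0,0,0.06,0,0,0,0,0,0,0.1,0,0,0,0],
)

```text
t: 19.47
tool_pos: [0.6177, -0.1845, 0.0319]
tool_rot: [[-0.002, -0.342, -0.94], [0.0, -0.94, 0.342], [-1.0, 0.001, 0.002]]
force: [-0.0, -0.1, -1.1]
finger_gap: 0.0146
```

Request:
send_rows(
  moves=[0,0,0.05,0,0,0,0,0,0,0.12,0,0,0,0,0,0,0.2,0,0,0,0,0,0,0.28,0,0,0,0,0,0,0.28,0,0,0,0],
)

```text
t: 19.88
tool_pos: [0.6222, -0.1854, 0.1236]
tool_rot: [[0.012, -0.34, -0.94], [-0.003, -0.94, 0.34], [-1.0, -0.002, -0.013]]
force: [0.6, 0.9, -0.7]
finger_gap: 0.0145
```

```bash
python3 - <<'E'
from h import *
q=snap('side','side11');snap('scene','scene11');s=snap('wrist','w11'); m=monitor.sense();print(m['t'],m['tool_pos'],m['finger_gap'],m['force'],m['wrist_torque'])
# gold lip pixels: compare bed location and lifted
for t in('side10','side11','scene8','scene11','w10','w11'):
    im=load(t)['image'];h=cv2.cvtColor(im,cv2.COLOR_RGB2HSV)
    M=cv2.inRange(h,(15,150,110),(26,255,255)); 
    n,l,st,ce=cv2.connectedComponentsWithStats(M,connectivity=8); print(t,[(st[i][:5].tolist()) for i in range(1,n) if st[i][4]>15])
E
```

```text
20.0333 [ 0.6180867  -0.18429362  0.11657745] 0.014871409002045515 [-1.02423455  0.85887788 -1.92192838] [0.08130672 0.00208806 0.00920951]
side10 [[160, 178, 32, 16, 71], [260, 202, 21, 11, 73], [301, 244, 6, 8, 17], [301, 257, 10, 14, 26], [385, 294, 10, 10, 67]]
side11 [[261, 85, 7, 7, 29], [161, 178, 31, 15, 72], [261, 202, 21, 11, 77], [388, 294, 7, 10, 35]]
scene8 [[380, 92, 14, 12, 67], [401, 96, 10, 6, 31], [213, 120, 20, 7, 58]]
scene11 [[379, 92, 15, 12, 65], [401, 96, 9, 6, 31], [206, 120, 39, 23, 178]]
w10 [[267, 196, 184, 120, 2960]]
w11 [[267, 197, 183, 119, 2354]]
```

The frame is held: the wrist view of its lip is unchanged and the weight reads about 1.5 N. Refining the mat centre by colour.

```bash
python3 - <<'E'
from h import *
for t in('scene0','scene8','scene11','side0','side11'):
    s=load(t);h=cv2.cvtColor(s['image'],cv2.COLOR_RGB2HSV)
    M=cv2.inRange(h,(4,100,60),(18,255,255)); M=cv2.morphologyEx(M,cv2.MORPH_CLOSE,np.ones((5,5)))
    n,l,st,ce=cv2.connectedComponentsWithStats(M)
    u,v=proj(s,[.57,.158,.004]); c=l[int(v)-6:int(v)+6,int(u)-6:int(u)+6]; i=np.bincount(c[c>0]).argmax() if (c>0).any() else 0
    if not i: print(t,'none');continue
    cn=max(cv2.findContours((l==i).astype(np.uint8),0,1)[0],key=cv2.contourArea)[:,0,:]
    W=np.array([at(s,a,b,.004)[:2] for a,b in cn],np.float32)*1000
    r=cv2.minAreaRect(W); print(t,st[i].tolist(),r)
E
```

```text
scene0 [254, 161, 81, 56, 1941] ((566.3405151367188, 161.4632568359375), (178.4692840576172, 178.38919067382812), 79.37519073486328)
scene8 [254, 147, 81, 70, 2992] ((566.1390380859375, 161.18447875976562), (178.90016174316406, 178.7151336669922), 79.53509521484375)
scene11 [259, 147, 76, 70, 2796] ((567.0088500976562, 161.24771118164062), (178.45977783203125, 176.798583984375), 79.53509521484375)
side0 [230, 161, 58, 35, 1717] ((568.746826171875, 161.251953125), (176.09329223632812, 176.1514129638672), 79.34322357177734)
side11 [230, 161, 58, 36, 1717] ((568.6795654296875, 161.3599090576172), (176.38787841796875, 176.20358276367188), 79.57828521728516)
```

Request:
send_rows(
  moves=[-0.02,0.1,0,0,0,0,0,-0.03,0.22,0,0,0,0,0,-0.04,0.34,0,0,0,0,0,-0.05,0.46,0,0,0,0,0,-0.06,0.58,0,0,0,0,0],
)

```text
t: 20.45
tool_pos: [0.5989, -0.0092, 0.1146]
tool_rot: [[-0.003, -0.342, -0.94], [-0.0, -0.94, 0.342], [-1.0, 0.001, 0.003]]
force: [0.6, 0.2, -1.8]
finger_gap: 0.0149
```

Request:
send_rows(
  moves=[-0.01,0.12,0,0,0,0,0,-0.02,0.24,0,0,0,0,0,-0.03,0.36,0,0,0,0,0,-0.04,0.46,0,0,0,0,0,-0.049,0.56,0,0,0,0,0],
)

```text
t: 20.87
tool_pos: [0.5843, 0.159, 0.1147]
tool_rot: [[-0.003, -0.341, -0.94], [-0.001, -0.94, 0.341], [-1.0, 0.002, 0.002]]
force: [0.2, -1.0, -1.8]
finger_gap: 0.0147
```

Request:
send_rows(
  moves=[0,0.1,0,0,0,0,0,0,0.14,0,0,0,0,0,0,0.148,0,0,0,0,0,0,0.148,0,0,0,0,0,0,0.148,0,0,0,0,0],
)

```text
t: 21.28
tool_pos: [0.5851, 0.2008, 0.1152]
tool_rot: [[-0.002, -0.342, -0.94], [-0.001, -0.94, 0.342], [-1.0, 0.002, 0.001]]
force: [-0.3, -1.0, -0.9]
finger_gap: 0.0144
```

```bash
python3 - <<'E'
from h import *
s=snap('wrist','w12');snap('side','side12'); m=monitor.sense();print(m['t'],m['tool_pos'],m['finger_gap'],m['force'],m['wrist_torque'])
h=cv2.cvtColor(s['image'],cv2.COLOR_RGB2HSV);M=cv2.inRange(h,(15,150,110),(26,255,255));n,l,st,ce=cv2.connectedComponentsWithStats(M);print([x.tolist() for x in st[1:] if x[4]>100])
E
```

```text
21.3833 [0.58549399 0.20046159 0.11575216] 0.014859999124793343 [-0.11364616 -0.06133004 -1.04480729] [ 0.05651439 -0.05140608  0.05066527]
[[268, 196, 182, 120, 2749]]
```

The mat centre is refined to (0.5675, 0.161): the fit is a 178 mm square in the scene view and 176 mm in the side view. TCP target (0.5837, 0.2054). Descending in stages.

Request:
send_rows(
  moves=[-0.006,0.014,-0.06,0,0,0,0,-0.006,0.014,-0.14,0,0,0,0,-0.006,0.014,-0.22,0,0,0,0,-0.006,0.014,-0.29,0,0,0,0,-0.006,0.014,-0.33,0,0,0,0],
)

```text
t: 21.8
tool_pos: [0.5825, 0.204, 0.0146]
tool_rot: [[-0.004, -0.344, -0.939], [-0.002, -0.939, 0.344], [-1.0, 0.003, 0.003]]
force: [-1.3, 0.0, -1.7]
finger_gap: 0.0147
```

Request:
send_rows(
  moves=[0,0,-0.01,0,0,0,0,0,0,-0.02,0,0,0,0,0,0,-0.03,0,0,0,0,0,0,-0.03,0,0,0,0,0,0,-0.03,0,0,0,0],
)

```text
t: 22.22
tool_pos: [0.5845, 0.2064, 0.0092]
tool_rot: [[0.002, -0.342, -0.94], [0.001, -0.94, 0.342], [-1.0, -0.001, -0.001]]
force: [-0.0, -0.3, -0.9]
finger_gap: 0.0145
```

Request:
send_rows(
  moves=[0,0,-0.005,0,0,0,0,0,0,-0.01,0,0,0,0,0,0,-0.013,0,0,0,0,0,0,-0.013,0,0,0,0,0,0,-0.013,0,0,0,0],
)

```text
t: 22.63
tool_pos: [0.5838, 0.2062, 0.0042]
tool_rot: [[-0.0, -0.342, -0.94], [-0.0, -0.94, 0.342], [-1.0, 0.0, 0.0]]
force: [0.8, 0.2, -1.0]
finger_gap: 0.0147
```

Down 1.5–3 mm per call until there is contact (expected at TCP z ≈ -0.0055).

Request:
send_rows(
  moves=[0,0,-0.007,0,0,0,0,0,0,-0.014,0,0,0,0,0,0,-0.02,0,0,0,0,0,0,-0.02,0,0,0,0],
)

```text
t: 22.97
tool_pos: [0.5835, 0.2059, -0.0024]
tool_rot: [[-0.001, -0.342, -0.94], [-0.001, -0.94, 0.342], [-1.0, 0.001, 0.001]]
force: [-0.6, 0.2, -1.8]
finger_gap: 0.0145
```

Request:
send_rows(
  moves=[0,0,-0.005,0,0,0,0,0,0,-0.007,0,0,0,0,0,0,-0.007,0,0,0,0],
)

```text
t: 23.22
tool_pos: [0.5838, 0.2061, -0.0041]
tool_rot: [[-0.0, -0.342, -0.94], [-0.0, -0.94, 0.342], [-1.0, 0.0, 0.0]]
force: [-0.5, 0.4, -1.1]
finger_gap: 0.0148
```

Request:
send_rows(
  moves=[0,0,-0.002,0,0,0,0,0,0,-0.004,0,0,0,0,0,0,-0.004,0,0,0,0],
)

```text
t: 23.47
tool_pos: [0.5839, 0.2061, -0.0052]
tool_rot: [[-0.0, -0.342, -0.94], [-0.0, -0.94, 0.342], [-1.0, 0.0, 0.0]]
force: [0.4, -0.0, -0.1]
finger_gap: 0.0149
```

Request:
send_rows(
  moves=[0,0,-0.002,0,0,0,0,0,0,-0.002,0,0,0,0,0,0,-0.002,0,0,0,0],
)

```text
t: 23.72
tool_pos: [0.5839, 0.2062, -0.0056]
tool_rot: [[0.0, -0.342, -0.94], [0.0, -0.94, 0.342], [-1.0, -0.0, -0.0]]
force: [0.3, 0.1, -0.9]
finger_gap: 0.0147
```

Request:
send_rows(
  moves=[0,0,-0.002,0,0,0,0,0,0,-0.002,0,0,0,0,0,0,-0.002,0,0,0,0],
)

```text
t: 23.97
tool_pos: [0.584, 0.2062, -0.0056]
tool_rot: [[0.0, -0.341, -0.94], [0.0, -0.94, 0.341], [-1.0, -0.0, -0.0]]
force: [-2.3, -0.7, 4.9]
finger_gap: 0.0144
```

Contact (4.9 N) at exactly the expected height. Open, then rise.

Request:
send_rows(
  moves=[0,0,0.001,0,0,0,0.2,0,0,0.001,0,0,0,0.3,0,0,0.001,0,0,0,0.45,0,0,0.001,0,0,0,0.45,0,0,0.001,0,0,0,0.45],
)

```text
t: 24.38
tool_pos: [0.5838, 0.2061, -0.0063]
tool_rot: [[-0.0, -0.342, -0.94], [-0.0, -0.94, 0.342], [-1.0, 0.0, 0.0]]
force: [-0.0, 0.2, 0.7]
finger_gap: 0.0384
```

Request:
send_rows(
  moves=[0,0,0.02,0,0,0,0.45,0,0,0.08,0,0,0,0.45,0,0,0.2,0,0,0,0.45,0,0,0.32,0,0,0,0.45,0,0,0.44,0,0,0,0.45],
)

```text
t: 24.8
tool_pos: [0.5836, 0.2059, 0.1277]
tool_rot: [[-0.0, -0.342, -0.94], [-0.001, -0.94, 0.342], [-1.0, 0.001, 0.0]]
force: [0.2, 0.4, -0.1]
finger_gap: 0.0385
```

Request:
send_rows(
  moves=[0,-0.12,0.1,0,0,0,0.45,0,-0.24,0.15,0,0,0,0.45,0,-0.36,0.15,0,0,0,0.45,0,-0.48,0.15,0,0,0,0.45,0,-0.48,0.15,0,0,0,0.45],
)

```text
t: 25.22
tool_pos: [0.5832, 0.0572, 0.1723]
tool_rot: [[0.0, -0.347, -0.938], [-0.0, -0.938, 0.347], [-1.0, 0.0, -0.0]]
force: [-0.1, 0.0, 0.1]
finger_gap: 0.0383
```

```bash
python3 - <<'E'
from h import *
m=monitor.sense();print(m['t'],m['tool_pos'],m['finger_gap'],m['force'])
for n,t0 in(('side','side0'),('scene','scene0')):
    s=snap(n,n+'13');h=cv2.cvtColor(s['image'],cv2.COLOR_RGB2HSV)
    M=cv2.inRange(h,(15,130,90),(26,255,255)); nn,l,st,ce=cv2.connectedComponentsWithStats(M,connectivity=8)
    for dz in(.024,):
        u,v=proj(s,[.5675,.161,dz]); print(n,u,v,[x.tolist() for x in st[1:] if x[4]>12])
    # dark wooden pixels (value well below cork) near mat
    ys,xs=np.where(M); k=(abs(xs-u)<40)&(abs(ys-v)<30); xs,ys=xs[k],ys[k]
    if len(xs)>5:
        W=np.array([at(s,a,b,.024)[:2] for a,b in zip(xs,ys)],np.float32)*1000; print(' lip',len(xs),cv2.minAreaRect(W))
    d=np.abs(s['image'].astype(int)-load(t0)['image']).max(2)>40
    _,_,st,ce=cv2.connectedComponentsWithStats(cv2.morphologyEx(d.astype(np.uint8),cv2.MORPH_OPEN,np.ones((2,2))));print(' changed',[x.tolist() for x in st[1:] if x[4]>10])
E
```

```text
25.2167 [0.58315498 0.05723518 0.17228705] 0.038307759694930214 [-0.11566816  0.00228892  0.11196877]
side 256.8049558049769 172.51157134828537 [[205, 40, 33, 9, 157], [212, 92, 25, 10, 125], [231, 161, 56, 35, 847], [246, 162, 22, 19, 223], [156, 178, 37, 28, 261], [191, 187, 7, 9, 21], [261, 202, 20, 11, 76], [232, 209, 7, 10, 22], [223, 210, 12, 11, 29], [384, 294, 12, 10, 82]]
 lip 1073 ((557.57763671875, 118.0439682006836), (206.55943298339844, 168.24583435058594), 79.0794448852539)
 changed [[67, 0, 5, 11, 44], [188, 0, 56, 39, 534], [234, 0, 8, 8, 27], [265, 0, 22, 10, 198], [240, 3, 36, 50, 463], [58, 5, 4, 6, 16], [290, 4, 5, 5, 14], [57, 12, 14, 25, 233], [244, 24, 4, 10, 33], [55, 27, 5, 10, 37], [249, 32, 10, 11, 76], [64, 38, 5, 12, 42], [284, 39, 41, 51, 1192], [55, 45, 12, 45, 366], [265, 54, 21, 32, 499], [261, 80, 17, 34, 265], [281, 89, 3, 4, 11], [57, 91, 9, 17, 87], [55, 99, 9, 23, 146], [311, 98, 17, 38, 308], [268, 121, 17, 28, 226], [54, 124, 18, 66, 465], [17, 128, 8, 10, 67], [17, 135, 19, 36, 228], [25, 160, 10, 5, 25], [243, 164, 30, 27, 346], [6, 167, 4, 6
[... 1801 characters left out ...]
 196, 14, 19, 89], [28, 213, 12, 11, 54], [29, 225, 2, 6, 12], [15, 226, 13, 16, 76], [200, 245, 22, 16, 146], [15, 248, 3, 4, 11], [4, 250, 9, 9, 41], [237, 250, 9, 10, 53], [221, 254, 4, 6, 20], [185, 259, 15, 10, 64], [204, 260, 17, 13, 54], [75, 268, 106, 39, 2127], [231, 273, 14, 20, 141], [47, 276, 32, 13, 133], [40, 278, 13, 12, 54], [57, 285, 7, 7, 24], [39, 289, 4, 5, 15], [53, 290, 6, 4, 18], [66, 290, 10, 6, 31], [223, 290, 11, 10, 48], [98, 295, 6, 5, 19], [209, 299, 12, 10, 37], [104, 304, 9, 4, 22], [132, 308, 18, 8, 81], [168, 313, 69, 51, 997], [45, 318, 99, 36, 1249], [57, 331, 4, 5, 11], [90, 343, 6, 4, 12], [128, 355, 5, 3, 11], [123, 357, 11, 7, 31], [154, 374, 4, 5, 18]]
```

```bash
sed -i "s/('side5',sys.argv\[1\])/('side7','side13')/" jaw.py; python3 jaw.py side14; python3 - <<'E'
from h import *
s=load('side14');h=cv2.cvtColor(s['image'],cv2.COLOR_RGB2HSV);M=cv2.inRange(h,(15,130,90),(26,255,255));_,_,st,_=cv2.connectedComponentsWithStats(M,connectivity=8)
print([x.tolist() for x in st[1:] if 230<x[0]<270 and 150<x[1]<190])
m=monitor.sense();print(m['t'],m['dq'].round(2),m['force']);print(robot.sign_off())
E
```

```text
side7 [66 64 59 54 54 56 55 48 41 34 27 22 23 23 28 34 43 53 61 63 65 68 72 77
 83 89 92 94 95 93 92 94 96 96 95 92 83 73 74 77 79 78 77 77 77 76 73 72
 75 77]
side13 [41 40 46 51 54 55 54 48 41 31 20 13 11 10 19 27 40 52 63 64 65 68 72 77
 86 95 96 97 96 91 87 79 71 68 67 65 65 65 67 69 70 68 67 66 65 66 67 68
 67 66]
[[231, 161, 56, 35, 844], [246, 162, 22, 19, 215]]
25.4167 [1.12 0.37 0.2  0.09 0.06 0.05] [ 0.08611626 -0.36099955 -0.34252277]
the job is handed in; nothing more can be done
None
```

The frame is out of the clamp and lying in the middle of the cork mat. I handed the job in at about 25.4 s of the 64 s allowed.

**Pawl and jaw:** I pressed the pad straight down. Upward force peaked at about 10 N (about 11 N in all) and fell when the nose came clear, and I then held it at about 9 N. The jaw moved about 24 mm in all three cameras, against 25 mm nominal. It had stopped by the time I let go, and a later side view showed it still back.

**Frame:** I gripped it by its +y bar, lifted it and lowered it until it touched the mat, at the height I expected. After release, the side view put it within 1 px of the mat's centre.

**What disagreed or was not checked:**
- **Fingertips:** they end about 17 mm short of the given TCP. I saw this in the side view, and where the pad was felt agreed with it.
- **Grip width:** the fingers read 14.7 mm on the 16 mm bar, but the hold was steady.
- **Scene view at the end:** its lip-fitting check gave no usable result, with the arm partly in the way. The final placing rests on the side view and the contact height.
- **Other objects:** my image comparison for anything moved was swamped by the arm and its shadow, so it proves nothing. I felt no unplanned contact and kept the arm above the other objects.

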